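# Swap flat battery packs for charged ones

## Task

The work lamp and the laser level still have their flat battery packs in them, and the charged packs are standing in the two chargers. Swap them over: charged packs into the lamp and the laser level, flat packs into the chargers, large packs in the large wells and small ones in the small wells, each sitting flat and fully down in its well; the rubber mat is free for parking a pack. Do not knock over the glue bottle.

Things in the scene. Friction and masses are not known exactly. Their poses are not given: they have to be found in the camera images.
- pack_large_short: flat large battery pack, in the lamp's well at the start: plain block 76 long x 46 wide x 46 high (mm), about 0.34 kg. Grey, black top panel. Origin: centre of underside; x along its length, y across, z up. Fits its well either way round.
- pack_large_long: charged large battery pack (the biggest of the four), in the large charger at the start: foot 76 x 46 mm for its lowest 16 mm, above that an upper part 98 long x 46 wide overhanging 11 mm at each end, 62 mm high in all, about 0.52 kg; cooling ribs across both ends of its top. Grey, black top panel. Origin: centre of underside; x along its length, y across, z up. Fits its well either way round.
- pack_small_long: flat small battery pack, in the laser level's well at the start: foot 50 x 36 mm for its lowest 16 mm, above that an upper part 68 long x 36 wide overhanging 9 mm at each end, 56 mm high in all, about 0.22 kg; cooling ribs across both ends of its top. Grey, black top panel. Origin: centre of underside; x along its length, y across, z up. Fits its well either way round.
- pack_small_short: charged small battery pack (the smallest of the four), in the small charger at the start: plain block 50 long x 36 wide x 42 high (mm), about 0.15 kg. Grey, black top panel. Origin: centre of underside; x along its length, y across, z up. Fits its well either way round.
- lamp: LED work lamp, fixed: black deck, yellow lamp head in a steel yoke; takes large packs. Well for a 76 x 46 mm foot: floor 30 mm above the table, 9 mm deep, walls flared (clearance 3 mm at floor, 8 mm at mouth); case 106 mm wide. Head beyond the +x end, 85 to 135 mm from the well's centre, 122 wide, up to 102 high. Origin: on the table under the well's centre; x along the well, y across, z up.
- laser: Cross-line laser level, fixed: black deck, grey box turret with windows; takes small packs. Well for a 50 x 36 mm foot: floor 26 mm above the table, 9 mm deep, walls flared (clearance 3 mm at floor, 8 mm at mouth); case 74 mm wide. Turret beyond the +x end, 79 to 137 mm from the well's centre, 64 wide, up to 88 high. Origin: on the table under the well's centre; x along the well, y across, z up.
- charger_large: Large charger, fixed: low black case; takes large packs. Well for a 76 x 46 mm foot: floor 22 mm above the table, 9 mm deep, walls flared (clearance 3 mm at floor, 8 mm at mouth); case 82 mm wide. Slotted housing 40 high beyond the +x end, 56 to 90 mm from the well's centre. Origin: on the table under the well's centre; x along the well, y across, z up.
- charger_small: Small charger, fixed: low black case; takes small packs. Well for a 50 x 36 mm foot: floor 22 mm above the table, 9 mm deep, walls flared (clearance 3 mm at floor, 8 mm at mouth); case 72 mm wide. Slotted housing 40 high beyond the +x end, 43 to 75 mm from the well's centre. Origin: on the table under the well's centre; x along the well, y across, z up.
- mat: empty black rubber mat, fixed flat on the table, 150 x 120 x 4 mm, a free spot for parking a pack. Origin: centre of its underside; x along its 150 mm length.
- glue: white plastic glue bottle with a grey cap, loose, diameter 42 mm, 105 mm high, standing among the things. Origin: centre of its underside.
There are look-alikes about, which are no part of the job. What is shaped like the charger_large but pink is not meant.

How it is judged:
By the outcome, as a careful person would: the job done as asked, in the order asked, and still so for the second after the job is handed in, with the robot touching nothing.
It also fails if it takes over 144 s, if anything falls off the work surface, if the arm or the gripper's body presses on something with over 40 N, if the wrist force passes 120 N, or if a joint passes its speed limit or range.

## Robot

A 6-joint arm with a two-finger parallel gripper is mounted at the origin on the work surface. World frame = base frame: x ahead of the robot, y to its left, z up, the work surface at z = 0. Lengths are in m, angles in rad, forces in N, time in s.
With the tool pointing down it reaches from about 0.325 to 0.775 m from the base axis. Payload 5.5 kg.
Tool frame: the origin (TCP) lies midway between the tips of the shut fingers; the grasp point (between the pads) lies 19 mm behind it; x points along the fingers, y is the direction in which the jaws open and shut, and the axes are right-handed (so a half turn about x gives the same grasp; the last joint's range is limited). The gripper opens to 88 mm and grips with 3 to 60 N. Pads are 20 mm wide; open, the fingers measure 115 mm over their backs; the gripper's body (75 mm by 178 mm) begins 61 mm behind the grasp point.
Start: joints at [1.204, 0.091, 1.231, -0, 1.82, -0.057], TCP at [0.183, 0.571, 0.223] pointing down, gripper open.
Joint ranges: [-2.87, 2.87], [-0.86, 2.18], [0.17, 2.46], [-1.51, 4.65], [0.06, 2.69], [-2.65, 2.65]. Speed limits (rad/s): [2.57, 2.57, 3.01, 3.14, 3.14, 3.14].

## Interface

Orientations are given as a unit quaternion [w, x, y, z].
In Python, from plant import bot, snapshot, close_job, models gives the robot as it stands.
- The arm moves only by the tool arm_command, never from a script. Its argument "rows" is a list of rows, each an object with "rotation": the turn, a rotation vector about the tool's x, y, z in rad, a list of three; "slide": the shift along the tool's x, y, z in cm, a list of three; "fingers": the gripper's target within -1 to 1 (fully open at 1, half-way at 0, shut at -1). In form: [{"rotation": [rx, ry, rz], "slide": [x, y, z], "fingers": fingers}, ...]. A call has 1 to 12 rows; each row is the pose to reach, as a shift and turn from the pose measured when the call began, along the tool's axes at that moment; what a row does not reach only later rows make up. A row lasts 1/8 s, in which the tool goes at most 62.5 mm and 10.7 degrees, less where a joint would pass 70% of its speed; a pose out of reach is approached as far as the arm can. A call with a gripper value outside its range is refused whole. The fingers move at their own pace and stop on an object; the grip force is fixed at half the most. Time passes only in rows, so rows that repeat a pose let the fingers close. It gives the time, the measured TCP pose, the force and the opening at its end, in the units of the state.
- bot.get_state(): the state, without advancing time (a new reading comes with each control period).
- snapshot(name): name is "scene" or "top" or "wrist"; returns a dict with "image" (420x560x3 uint8, blue, green, red), "depth" (420x560 float32, m along the optical axis (not along the pixel's ray), 0 where there is no reading), "intrinsics" (3x3 intrinsics, pixels), "rvec" (rotation vector, rad) and "tvec" (3), from world to camera coordinates, as OpenCV has them. Camera axes: x right, y down, z forward; pixel columns grow to the right and rows downward; lengths in m; the calibration is good to about 2 mm. A picture is of the moment at which its call begins.
- close_job(): hands the job in, once; it reports no verdict.
Trained networks look in the newest picture that a camera, given by its name, has taken for a name from the list of things; names that differ only in an ending like _2 or _b are one class to them, and where a whole thing is asked for, a point or a joint stands for the part that bears it (a point fixed in the world has none). Each returns a list of dicts, best first, with "score" (0 to 1); they miss things now and then, are a little off and sometimes report something else, mostly with a low value. They report only what shows in the picture. A call takes as long as a camera call. They do not tell look-alikes from the thing itself.
- models.trace(query, camera): "mask" (420x560 bool, what is visible of it) and "xy" ([column, row] in pixels, amid what is visible of it).
The state is a dict: "time": time; "joint_pos": joint angles; "dq": joint speeds; "joint_torque": joint torques, N m; "position": TCP position; "orientation": TCP orientation; "force": force on the tool from outside, world axes, zero at the start; "torque": the same for the moment, N m; "opening": opening from 0.0 (shut) to 1.0 (fully open).
Only numpy, scipy, OpenCV 4.12 (cv2) and the standard library are available. Lean on these libraries where they do the work, as an engineer would, in place of code of your own. Each camera call takes 0.05 s, during which the arm holds its last target. There are 200 camera calls.

## Working session

There is one attempt and no reset: what is moved stays moved. The work goes in short steps, Python scripts to look and compute and a tool call to move; the robot and the scene stay as the last step left them, time stands still between calls to the robot, and variables do not carry over. Pictures are saved under pics/ and viewed, about 12 in all and at most 16, crops included, and the job is handed in when it is done.

Besides the shell and the picture viewer there is one more tool, called after "Request:" as name(argument=value, ...), one argument or row to a line, values as JSON. arm_command: Moves the arm, as the interface text tells. Its arguments: {"type":"object","properties":{"rows":{"type":"array","items":{"type":"object","properties":{"rotation":{"type":"array","items":{"type":"number"}},"slide":{"type":"array","items":{"type":"number"}},"fingers":{"type":"number"}}}}},"required":["rows"]}

```bash
ls; mkdir -p pics; python3 - <<'E'
from plant import bot, snapshot, models
import cv2
print(bot.get_state())
for n in("scene","top"):
    s=snapshot(n); cv2.imwrite(f"pics/{n}0.png",s["image"]); print(n,s["intrinsics"].tolist(),s["rvec"],s["tvec"])
    for q in["pack_large_short","pack_large_long","pack_small_long","pack_small_short","lamp","laser","charger_large","charger_small","mat","glue"]:
        print(q,[(round(r["score"],2),[int(v) for v in r["xy"]],int(r["mask"].sum())) for r in models.trace(q,n)])
E
```

```text
pics
{'time': 0.0, 'joint_pos': array([ 1.20427413e+00,  9.18543549e-02,  1.23186536e+00, -7.59664138e-06,
        1.81981060e+00, -5.66906826e-02]), 'dq': array([-0.00026513,  0.00022078,  0.00026279,  0.0001117 , -0.00103607,
        0.00042211]), 'joint_torque': array([ 1.06167630e-03, -4.46457946e+01, -4.06444895e+01,  6.99332566e-02,
        2.96765403e-02, -1.54798827e-04]), 'position': array([0.18283092, 0.57115311, 0.22152118]), 'orientation': array([ 0.69849708,  0.10843463,  0.69877976, -0.10977529]), 'force': array([-0.17920264, -0.11309825,  0.32211205]), 'torque': array([-7.50810298e-05,  5.19246615e-02, -1.77303756e-02]), 'opening': 1.0018237405589745}
scene [[399.74919334461407, 0.0, 280.19745815749917], [0.0, 399.74919334461407, 209.67786804195785], [0.0, 0.0, 1.0]] [ 2.25493632  0.6743233  -0.28564726] [-0.3162326  -0.08952239  1.18162722]
pack_large_short [(0.78, [226, 361], 1514)]
pack_large_long [(0.71, [373, 150], 494), (0.56, [312, 301], 1671)]
pack_small_long [(0.7, [371, 148], 460)]
pack_small_short [(0.61, [297, 230], 447)]
lamp [(0.72, [258, 390], 4650)]
las
[... 296 characters left out ...]
65626, 0.0, 277.13155848731384], [0.0, 469.26741611565626, 205.21046336151414], [0.0, 0.0, 1.0]] [ 2.13675614 -2.1734522   0.09431773] [0.02364087 0.4050163  1.3224191 ]
pack_large_short [(0.92, [409, 166], 565), (0.19, [334, 133], 891)]
pack_large_long [(0.65, [346, 147], 718)]
pack_small_long [(0.75, [148, 189], 459)]
pack_small_short [(0.76, [288, 191], 257)]
lamp [(0.89, [405, 145], 2124)]
laser [(0.81, [155, 163], 1305), (0.59, [404, 145], 1987)]
charger_large [(0.92, [333, 135], 847), (0.79, [413, 259], 1651), (0.63, [195, 271], 1599)]
charger_small [(0.94, [290, 182], 796), (0.67, [212, 159], 2125)]
mat [(0.63, [287, 192], 247), (0.62, [215, 160], 2011)]
glue [(0.69, [225, 215], 182)]
```

View pics/scene0.png

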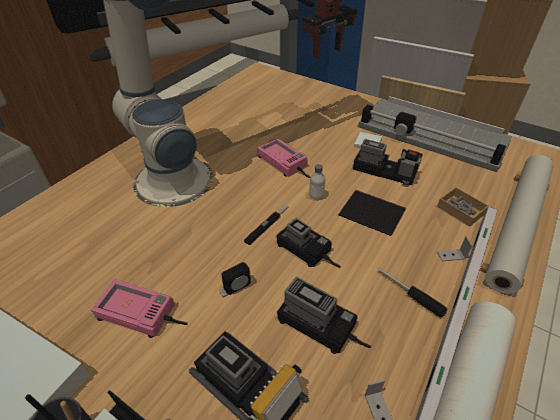

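View pics/top0.png

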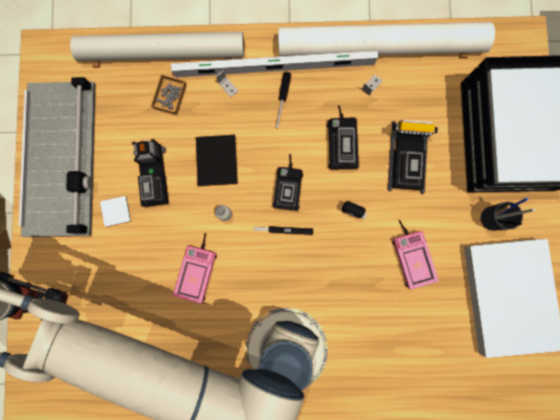

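The top view has the black devices at these pixels: laser level (150,175), mat (216,160), small charger (288,188), large charger (343,143), lamp (408,160). The glue bottle is at (222,212). The charger-shaped things at (195,271) and (413,259) are pink, so they are decoys. The black charger at (343,143) is the large one that's meant.

```bash
cat > h.py <<'E'
from plant import bot, snapshot, models
import cv2, numpy as np
from scipy.spatial.transform import Rotation as R
def cloud(s):
    K=s["intrinsics"]; d=s["depth"]; v,u=np.indices(d.shape)
    p=np.stack([(u-K[0,2])/K[0,0]*d,(v-K[1,2])/K[1,1]*d,d],-1)
    W=(p-np.ravel(s["tvec"]))@cv2.Rodrigues(np.array(s["rvec"]))[0]
    W[d==0]=np.nan
    return W
def rect(P):
    (c,(w,h),a)=cv2.minAreaRect((P[:,:2]*1000).astype(np.float32))
    if w<h: w,h,a=h,w,a+90
    return np.round([c[0],c[1],w,h,(a+90)%180-90],1)
def top(W,xy,z,r=.07,tol=.006):
    m=(np.hypot(W[...,0]-xy[0],W[...,1]-xy[1])<r)&(abs(W[...,2]-z)<tol)
    n,l,st,c=cv2.connectedComponentsWithStats(m.astype(np.uint8))
    if n<2: return None
    m=l==1+np.argmax(st[1:,4]); P=W[m]
    return rect(P),m.sum(),np.round(np.median(P,0)*1000,1)
E
python3 - <<'E'
from h import *
for cam in("top","scene"):
    s=snapshot(cam);W=cloud(s)
    px={"top":dict(Ls=(409,166),Ll=(345,146),Sl=(149,190),Ss=(288,191),mat=(216,160),glue=(222,212)),
     "scene":dict(Ls=(226,355),Ll=(311,292),Sl=(371,148),Ss=(298,228),mat=(374,211),glue=(317,172))}[cam]
    zz=dict(Ls=.076,Ll=.084,Sl=.082,Ss=.064,mat=.004,glue=.10)
    for k,(u,v) in px.items():
        p=W[v,u]; print(cam,k,np.round(p*1000),top(W,p[:2],zz[k],r=.11 if k=="mat" else .07, tol=.003 if k=="mat" else .008))
    img=s["image"]
    if cam=="top": cv2.imwrite("pics/crop.png",cv2.resize(img[110:230,120:440],(800,300),interpolation=cv2.INTER_CUBIC))
E
```

```text
top Ls [ 501. -349.   79.] (array([ 503.4, -363.9,   77.5,   48.1,   -5.7]), np.int64(467), array([ 501.8, -362.7,   76.4]))
top Ll [ 559. -174.   88.] (array([ 562.8, -177.9,   98.9,   45. ,   -1.6]), np.int64(586), array([ 562.4, -177.7,   84.4]))
top Sl [448. 370.  79.] (array([454.6, 375.4,  69.6,  38.1,   8. ]), np.int64(326), array([453.8, 374.6,  82.6]))
top Ss [440. -15.  64.] (array([434.9, -13.3,  50.4,  35.7,  -9.5]), np.int64(229), array([434.3, -12.5,  64.4]))
top mat [544. 195.   5.] (array([545.8, 202.1, 218.5, 201.4,  -8.4]), np.int64(2160), array([545.3, 198.3,   3.6]))
top glue [381. 164. 102.] (array([385. , 168. ,  19.1,  18.8,  51.9]), np.int64(45), array([383.6, 166.8, 104.9]))
scene Ls [ 503. -366.   77.] (array([ 506.9, -362.3,   76.5,   46.4,   -5. ]), np.int64(1096), array([ 509.3, -364.4,   75.8]))
scene Ll [ 565. -174.   87.] (array([ 5.659e+02, -1.772e+02,  9.870e+01,  4.800e+01, -1.000e-01]), np.int64(1030), array([ 569.1, -180.5,   84. ]))
scene Sl [457. 364.  75.] (array([459. , 376.6,  67.3,  42.5,   1.2]), np.int64(207), array([460.4, 372.3,  82. ]))
scene Ss [442. -20.  65.] (array([439.3, -12.8,  50.8,  37.3, -12.6]), np.int64(260), array([440.8, -15.4,  63.7]))
scene mat [552. 197.   4.] (array([543.8, 206.4, 181.1, 162. ,   3.8]), np.int64(1814), array([549.9, 193.3,   3.9]))
scene glue [389. 161.  91.] (array([387.3, 170.1,  20.1,  19.8, -84.3]), np.int64(57), array([389.6, 165.5, 102.8]))
```

View pics/crop.png

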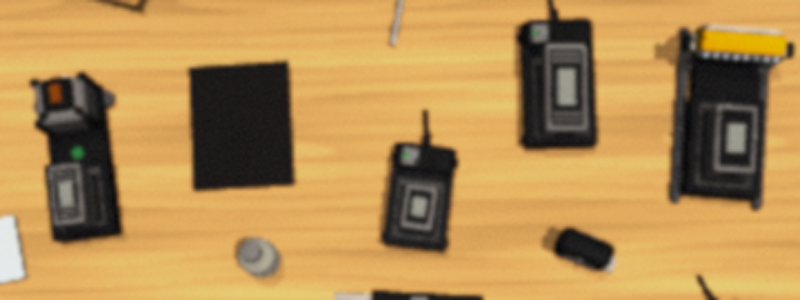

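The enlarged crop confirms it: all four packs sit in black devices and the mat is free. I'm moving to hover over the laser level.

Request:
arm_command(
  rows=[
    {"slide": [0, -10.2, 31.9], "rotation": [-0.43, 0, 0], "fingers": 1},
    {"slide": [0, -10.2, 31.9], "rotation": [-0.43, 0, 0], "fingers": 1},
    {"slide": [0, -10.2, 31.9], "rotation": [-0.43, 0, 0], "fingers": 1},
    {"slide": [0, -10.2, 31.9], "rotation": [-0.43, 0, 0], "fingers": 1},
    {"slide": [0, -10.2, 31.9], "rotation": [-0.43, 0, 0], "fingers": 1},
    {"slide": [0, -10.2, 31.9], "rotation": [-0.43, 0, 0], "fingers": 1},
    {"slide": [0, -10.2, 31.9], "rotation": [-0.43, 0, 0], "fingers": 1},
    {"slide": [0, -10.2, 31.9], "rotation": [-0.43, 0, 0], "fingers": 1},
    {"slide": [0, -10.2, 31.9], "rotation": [-0.43, 0, 0], "fingers": 1},
  ],
)

```text
time: 2.33
position: [0.4547, 0.378, 0.2228]
orientation: [0.706, -0.043, 0.706, 0.043]
force: [1.0, 0.2, -0.3]
opening: 1.0
```

```bash
cat >> h.py <<'E'
def plan(*tgts):
    """targets (x,y,z mm, yaw deg), each relative to the pose now"""
    st=bot.get_state(); q=st["orientation"]; A=R.from_quat([q[1],q[2],q[3],q[0]]).as_matrix()
    p=st["position"]*1000
    print("t",round(st["time"],2),"pos",np.round(p,1),"yaw",round(np.degrees(np.arctan2(-A[0,1],A[1,1])),1),"F",np.round(st["force"],1),"open",round(st["opening"],3))
    for x,y,z,w in tgts:
        T=R.from_euler('z',w,degrees=True).as_matrix()@np.array([[0,0,1],[0,1,0],[-1,0,0.]])
        print((x,y,z,w),"slide",np.round(A.T@(np.array([x,y,z])-p)/10,2),"rot",np.round(R.from_matrix(A.T@T).as_rotvec(),3))
E
python3 - <<'E'
from h import *
s=snapshot("wrist"); W=cloud(s); cv2.imwrite("pics/w1.png",s["image"])
print(top(W,(.456,.376),.082,tol=.005,r=.08))
plan((456,376,60,7),(456,376,46,7))
E
```

```text
(array([456.5, 378.1,  67.3,  36. ,   5.8]), np.int64(2316), array([454.7, 378. ,  82.7]))
t 2.38 pos [454.7 378.  222.8] yaw 7.0 F [ 0.6 -0.4  0.4] open 1.0
(456, 376, 60, 7) slide [16.28 -0.22  0.1 ] rot [-0.  0. -0.]
(456, 376, 46, 7) slide [17.68 -0.22  0.1 ] rot [-0.  0. -0.]
```

View pics/w1.png

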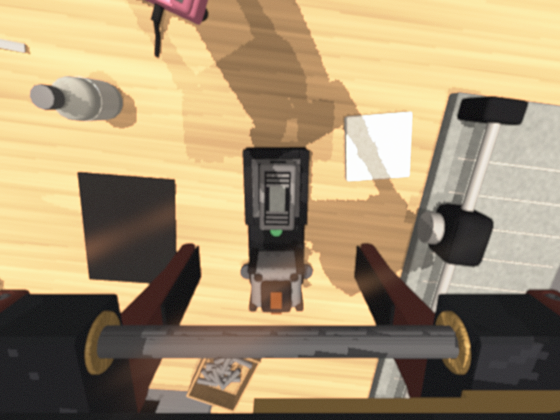

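The wrist view shows the small pack at (276,192) in the laser level, with the turret below it at (275,280). The fingers sit either side of the pack. Next I descend and grip.

Request:
arm_command(
  rows=[
    {"slide": [6, 0, 0.2], "rotation": [0.02, 0, 0], "fingers": 1},
    {"slide": [11, 0, 0.2], "rotation": [0.02, 0, 0], "fingers": 1},
    {"slide": [15, 0, 0.2], "rotation": [0.02, 0, 0], "fingers": 1},
    {"slide": [17, 0, 0.2], "rotation": [0.02, 0, 0], "fingers": 1},
    {"slide": [17.7, 0, 0.2], "rotation": [0.02, 0, 0], "fingers": 1},
    {"slide": [17.7, 0, 0.2], "rotation": [0.02, 0, 0], "fingers": 1},
    {"slide": [17.7, 0, 0.2], "rotation": [0.02, 0, 0], "fingers": -1},
    {"slide": [17.7, 0, 0.2], "rotation": [0.02, 0, 0], "fingers": -1},
    {"slide": [17.7, 0, 0.2], "rotation": [0.02, 0, 0], "fingers": -1},
    {"slide": [17.7, 0, 0.2], "rotation": [0.02, 0, 0], "fingers": -1},
    {"slide": [17.7, 0, 0.2], "rotation": [0.02, 0, 0], "fingers": -1},
    {"slide": [17.7, 0, 0.2], "rotation": [0.02, 0, 0], "fingers": -1},
  ],
)

```text
time: 3.88
position: [0.4567, 0.3782, 0.0458]
orientation: [0.706, -0.036, 0.706, 0.036]
force: [-1.4, -0.6, 1.0]
opening: 0.408
```

```bash
python3 - <<'E'
from h import *
plan((457,378,140,6),(545,195,140,6),(545,195,24,6))
E
```

```text
t 3.88 pos [456.7 378.2  45.8] yaw 5.8 F [-1.4 -0.6  1. ] open 0.408
(457, 378, 140, 6) slide [-9.42 -0.02  0.03] rot [-0.003  0.    -0.   ]
(545, 195, 140, 6) slide [ -9.42 -19.12   6.92] rot [-0.003  0.    -0.   ]
(545, 195, 24, 6) slide [  2.18 -19.13   6.92] rot [-0.003  0.    -0.   ]
```

Request:
arm_command(
  rows=[
    {"slide": [-5, 0, 0], "rotation": [0, 0, 0], "fingers": -1},
    {"slide": [-9.4, 0, 0], "rotation": [0, 0, 0], "fingers": -1},
    {"slide": [-9.4, -5, 1.8], "rotation": [0, 0, 0], "fingers": -1},
    {"slide": [-9.4, -10.5, 3.7], "rotation": [0, 0, 0], "fingers": -1},
    {"slide": [-9.4, -15, 5.5], "rotation": [0, 0, 0], "fingers": -1},
    {"slide": [-9.4, -19.1, 6.9], "rotation": [0, 0, 0], "fingers": -1},
    {"slide": [-6, -19.1, 6.9], "rotation": [0, 0, 0], "fingers": -1},
    {"slide": [-2, -19.1, 6.9], "rotation": [0, 0, 0], "fingers": -1},
    {"slide": [1, -19.1, 6.9], "rotation": [0, 0, 0], "fingers": -1},
    {"slide": [2, -19.1, 6.9], "rotation": [0, 0, 0], "fingers": -1},
    {"slide": [2.1, -19.1, 6.9], "rotation": [0, 0, 0], "fingers": -1},
    {"slide": [2.1, -19.1, 6.9], "rotation": [0, 0, 0], "fingers": -1},
  ],
)

```text
time: 5.38
position: [0.5453, 0.1954, 0.0256]
orientation: [0.707, -0.036, 0.706, 0.036]
force: [-0.3, 0.9, -3.7]
opening: 0.408
```

```bash
python3 - <<'E'
from h import *
plan((545,195,24,6),(545,195,170,6),(437,-13,170,-10))
E
```

```text
t 5.38 pos [545.3 195.4  25.6] yaw 5.9 F [-0.3  0.9 -3.7] open 0.408
(545, 195, 24, 6) slide [ 0.16 -0.04 -0.03] rot [-0.003  0.001 -0.   ]
(545, 195, 170, 6) slide [-1.444e+01 -4.000e-02 -1.000e-02] rot [-0.003  0.001 -0.   ]
(437, -13, 170, -10) slide [-14.47 -19.63 -12.88] rot [ 0.277  0.001 -0.001]
```

Request:
arm_command(
  rows=[
    {"slide": [0.15, 0, 0], "rotation": [0, 0, 0], "fingers": -1},
    {"slide": [0.15, 0, 0], "rotation": [0, 0, 0], "fingers": 1},
    {"slide": [0.15, 0, 0], "rotation": [0, 0, 0], "fingers": 1},
    {"slide": [0.15, 0, 0], "rotation": [0, 0, 0], "fingers": 1},
    {"slide": [-3, 0, 0], "rotation": [0, 0, 0], "fingers": 1},
    {"slide": [-8.5, 0, 0], "rotation": [0, 0, 0], "fingers": 1},
    {"slide": [-14.5, 0, 0], "rotation": [0, 0, 0], "fingers": 1},
    {"slide": [-17.5, -5, -3], "rotation": [0.1, 0, 0], "fingers": 1},
    {"slide": [-17.5, -10, -6], "rotation": [0.2, 0, 0], "fingers": 1},
    {"slide": [-17.5, -15, -9.5], "rotation": [0.28, 0, 0], "fingers": 1},
    {"slide": [-17.5, -19.6, -12.9], "rotation": [0.28, 0, 0], "fingers": 1},
    {"slide": [-17.5, -19.6, -12.9], "rotation": [0.28, 0, 0], "fingers": 1},
  ],
)

```text
time: 6.88
position: [0.4357, -0.0154, 0.2012]
orientation: [0.705, 0.065, 0.703, -0.065]
force: [-0.7, -0.1, -0.1]
opening: 1.0
```

```bash
python3 - <<'E'
from h import *
s=snapshot("wrist"); W=cloud(s); cv2.imwrite("pics/w2.png",s["image"])
print(top(W,(.437,-.013),.064,tol=.005,r=.07))
plan((437,-13,36,-10))
print(top(W,(.545,.195),.060,tol=.006,r=.07))
E
```

```text
(array([437.5, -11.6,  50.4,  35.8,  -9.4]), np.int64(1771), array([435.6, -11.2,  64.6]))
t 6.92 pos [436.4 -13.9 201. ] yaw -10.4 F [ 0.4  0.4 -0. ] open 1.001
(437, -13, 36, -10) slide [ 1.65e+01  8.00e-02 -1.00e-02] rot [-0.007  0.003 -0.001]
(array([546. , 195.4,  68.8,  36.5,   5.9]), np.int64(2119), array([542.5, 193.1,  60.8]))
```

View pics/w2.png

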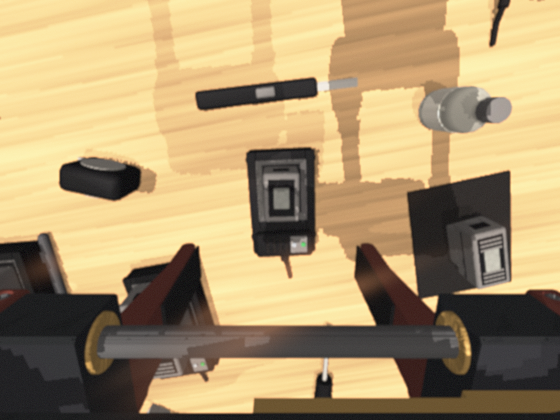

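The parked pack stands upright on the mat at pixel (480,250). The small charger's pack is at (282,195), nearly centred.

Request:
arm_command(
  rows=[
    {"slide": [5.5, 0.2, 0.05], "rotation": [-0.017, 0, 0], "fingers": 1},
    {"slide": [10.5, 0.2, 0.05], "rotation": [-0.017, 0, 0], "fingers": 1},
    {"slide": [14.5, 0.2, 0.05], "rotation": [-0.017, 0, 0], "fingers": 1},
    {"slide": [16, 0.2, 0.05], "rotation": [-0.017, 0, 0], "fingers": 1},
    {"slide": [16.5, 0.2, 0.05], "rotation": [-0.017, 0, 0], "fingers": 1},
    {"slide": [16.5, 0.2, 0.05], "rotation": [-0.017, 0, 0], "fingers": 1},
    {"slide": [16.5, 0.2, 0.05], "rotation": [-0.017, 0, 0], "fingers": -1},
    {"slide": [16.5, 0.2, 0.05], "rotation": [-0.017, 0, 0], "fingers": -1},
    {"slide": [16.5, 0.2, 0.05], "rotation": [-0.017, 0, 0], "fingers": -1},
    {"slide": [16.5, 0.2, 0.05], "rotation": [-0.017, 0, 0], "fingers": -1},
    {"slide": [16.5, 0.2, 0.05], "rotation": [-0.017, 0, 0], "fingers": -1},
    {"slide": [16.5, 0.2, 0.05], "rotation": [-0.017, 0, 0], "fingers": -1},
  ],
)

```text
time: 8.43
position: [0.4378, -0.012, 0.036]
orientation: [0.706, 0.058, 0.704, -0.058]
force: [-0.1, -0.4, 0.0]
opening: 0.409
```

```bash
python3 - <<'E'
from h import *
plan((436,-12,160,-9),(456.6,378.1,160,5.8),(456.6,378.1,60,5.8),(456.6,378.1,40,5.8))
E
```

```text
t 8.43 pos [437.8 -12.   36. ] yaw -9.4 F [-0.1 -0.4  0. ] open 0.409
(436, -12, 160, -9) slide [-12.4   -0.02  -0.14] rot [-0.007  0.003 -0.001]
(456.6, 378.1, 160, 5.8) slide [-12.38  38.8   -4.48] rot [-0.265  0.003 -0.001]
(456.6, 378.1, 60, 5.8) slide [-2.38 38.79 -4.51] rot [-0.265  0.003 -0.001]
(456.6, 378.1, 40, 5.8) slide [-0.38 38.79 -4.52] rot [-0.265  0.003 -0.001]
```

Request:
arm_command(
  rows=[
    {"slide": [-5, 0, 0], "rotation": [0, 0, 0], "fingers": -1},
    {"slide": [-11, 0, 0], "rotation": [0, 0, 0], "fingers": -1},
    {"slide": [-12.4, 5, -0.5], "rotation": [-0.03, 0, 0], "fingers": -1},
    {"slide": [-12.4, 11, -1.2], "rotation": [-0.08, 0, 0], "fingers": -1},
    {"slide": [-12.4, 17, -2], "rotation": [-0.12, 0, 0], "fingers": -1},
    {"slide": [-12.4, 23, -2.7], "rotation": [-0.16, 0, 0], "fingers": -1},
    {"slide": [-12.4, 29, -3.4], "rotation": [-0.2, 0, 0], "fingers": -1},
    {"slide": [-12.4, 34.5, -4], "rotation": [-0.24, 0.003, 0], "fingers": -1},
    {"slide": [-12.4, 38.8, -4.5], "rotation": [-0.265, 0.003, 0], "fingers": -1},
    {"slide": [-10, 38.8, -4.5], "rotation": [-0.265, 0.003, 0], "fingers": -1},
    {"slide": [-6, 38.8, -4.5], "rotation": [-0.265, 0.003, 0], "fingers": -1},
    {"slide": [-3, 38.8, -4.5], "rotation": [-0.265, 0.003, 0], "fingers": -1},
  ],
)

```text
time: 9.93
position: [0.4559, 0.3779, 0.0636]
orientation: [0.705, -0.036, 0.707, 0.035]
force: [-0.2, -0.4, -2.5]
opening: 0.408
```

```bash
python3 - <<'E'
from h import *
plan((456.6,378.1,40,5.8),(456.6,378.1,39.5,5.8))
E
```

```text
t 9.93 pos [455.9 377.9  63.6] yaw 5.8 F [-0.2 -0.4 -2.5] open 0.408
(456.6, 378.1, 40, 5.8) slide [2.36 0.02 0.08] rot [ 0.    -0.002  0.001]
(456.6, 378.1, 39.5, 5.8) slide [2.41 0.02 0.08] rot [ 0.    -0.002  0.001]
```

Request:
arm_command(
  rows=[
    {"slide": [0.8, 0, 0.05], "rotation": [0, 0, 0], "fingers": -1},
    {"slide": [1.5, 0, 0.05], "rotation": [0, 0, 0], "fingers": -1},
    {"slide": [2.1, 0, 0.05], "rotation": [0, 0, 0], "fingers": -1},
    {"slide": [2.4, 0, 0.05], "rotation": [0, 0, 0], "fingers": -1},
    {"slide": [2.4, 0, 0.05], "rotation": [0, 0, 0], "fingers": -1},
    {"slide": [2.4, 0, 0.05], "rotation": [0, 0, 0], "fingers": -1},
  ],
)

```text
time: 10.68
position: [0.4566, 0.3781, 0.0401]
orientation: [0.706, -0.036, 0.707, 0.036]
force: [-0.0, -0.9, -0.3]
opening: 0.407
```

```bash
python3 - <<'E'
from h import *
plan((456.6,378.1,200,5.8),(546,195.4,200,5.9))
E
```

```text
t 10.68 pos [456.6 378.1  40.1] yaw 5.8 F [-0.  -0.9 -0.3] open 0.407
(456.6, 378.1, 200, 5.8) slide [-15.99  -0.    -0.02] rot [ 0.    -0.001  0.   ]
(546, 195.4, 200, 5.9) slide [-15.99 -19.08   7.03] rot [-0.002 -0.001  0.   ]
```

Down at the expected height. Now I release, rise and move above the parked pack.

Request:
arm_command(
  rows=[
    {"slide": [0, 0, 0], "rotation": [0, 0, 0], "fingers": 1},
    {"slide": [0, 0, 0], "rotation": [0, 0, 0], "fingers": 1},
    {"slide": [0, 0, 0], "rotation": [0, 0, 0], "fingers": 1},
    {"slide": [-3, 0, 0], "rotation": [0, 0, 0], "fingers": 1},
    {"slide": [-8, 0, 0], "rotation": [0, 0, 0], "fingers": 1},
    {"slide": [-14, 0, 0], "rotation": [0, 0, 0], "fingers": 1},
    {"slide": [-16, -5, 1.8], "rotation": [0, 0, 0], "fingers": 1},
    {"slide": [-16, -10.5, 3.8], "rotation": [0, 0, 0], "fingers": 1},
    {"slide": [-16, -15.5, 5.6], "rotation": [0, 0, 0], "fingers": 1},
    {"slide": [-16, -19.1, 7], "rotation": [0, 0, 0], "fingers": 1},
    {"slide": [-16, -19.1, 7], "rotation": [0, 0, 0], "fingers": 1},
  ],
)

```text
time: 12.05
position: [0.5467, 0.1928, 0.2]
orientation: [0.706, -0.035, 0.707, 0.034]
force: [0.3, 0.7, 0.6]
opening: 0.999
```

```bash
python3 - <<'E'
from h import *
s=snapshot("wrist"); W=cloud(s); cv2.imwrite("pics/w3.png",s["image"])
print("laser",top(W,(.456,.378),.068,tol=.005,r=.07))
print("mat",top(W,(.545,.195),.060,tol=.006,r=.07))
plan((546,195.4,24.5,5.9))
E
```

```text
laser (array([456.3, 377.7,  49.3,  37. ,   5.4]), np.int64(2367), array([455.4, 375.6,  68.6]))
mat (array([545.5, 196.1,  67. ,  35.9,   5.7]), np.int64(2346), array([543.6, 195.9,  60.7]))
t 12.1 pos [546.1 194.3 200. ] yaw 5.7 F [0.8 1.4 0.3] open 1.003
(546, 195.4, 24.5, 5.9) slide [17.55  0.11  0.03] rot [-0.004 -0.002  0.   ]
```

View pics/w3.png

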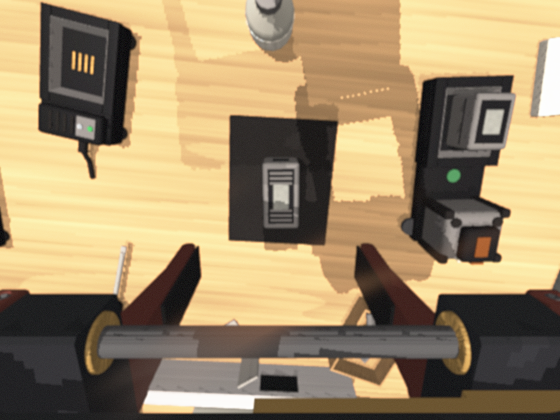

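The charged small pack sits in the laser level at (480,120) with its top at 68.6 mm; 68 mm means fully seated. The parked pack is at (281,192).

Request:
arm_command(
  rows=[
    {"slide": [5.5, 0.1, 0], "rotation": [0, 0, 0], "fingers": 1},
    {"slide": [11, 0.1, 0], "rotation": [0, 0, 0], "fingers": 1},
    {"slide": [15, 0.1, 0], "rotation": [0, 0, 0], "fingers": 1},
    {"slide": [17, 0.1, 0], "rotation": [0, 0, 0], "fingers": 1},
    {"slide": [17.5, 0.1, 0], "rotation": [0, 0, 0], "fingers": 1},
    {"slide": [17.5, 0.1, 0], "rotation": [0, 0, 0], "fingers": 1},
    {"slide": [17.5, 0.1, 0], "rotation": [0, 0, 0], "fingers": -1},
    {"slide": [17.5, 0.1, 0], "rotation": [0, 0, 0], "fingers": -1},
    {"slide": [17.5, 0.1, 0], "rotation": [0, 0, 0], "fingers": -1},
    {"slide": [17.5, 0.1, 0], "rotation": [0, 0, 0], "fingers": -1},
    {"slide": [17.5, 0.1, 0], "rotation": [0, 0, 0], "fingers": -1},
    {"slide": [17.5, 0.1, 0], "rotation": [0, 0, 0], "fingers": -1},
  ],
)

```text
time: 13.6
position: [0.5457, 0.1953, 0.025]
orientation: [0.706, -0.035, 0.707, 0.035]
force: [0.1, -0.8, 0.5]
opening: 0.409
```

```bash
python3 - <<'E'
from h import *
plan((437.6,-12,120,-9.4),(437.6,-12,42,-9.4))
E
```

```text
t 13.6 pos [545.7 195.3  25. ] yaw 5.7 F [ 0.1 -0.8  0.5] open 0.409
(437.6, -12, 120, -9.4) slide [ -9.48 -19.56 -12.82] rot [ 0.263 -0.002  0.   ]
(437.6, -12, 42, -9.4) slide [ -1.68 -19.56 -12.8 ] rot [ 0.263 -0.002  0.   ]
```

Request:
arm_command(
  rows=[
    {"slide": [-5, 0, 0], "rotation": [0, 0, 0], "fingers": -1},
    {"slide": [-10, 0, 0], "rotation": [0, 0, 0], "fingers": -1},
    {"slide": [-10, -5, -3.3], "rotation": [0.07, 0, 0], "fingers": -1},
    {"slide": [-10, -10, -6.5], "rotation": [0.14, 0, 0], "fingers": -1},
    {"slide": [-10, -15, -9.8], "rotation": [0.2, 0, 0], "fingers": -1},
    {"slide": [-10, -19.6, -12.8], "rotation": [0.263, 0, 0], "fingers": -1},
    {"slide": [-10, -19.6, -12.8], "rotation": [0.263, 0, 0], "fingers": -1},
    {"slide": [-6, -19.6, -12.8], "rotation": [0.263, 0, 0], "fingers": -1},
    {"slide": [-4, -19.6, -12.8], "rotation": [0.263, 0, 0], "fingers": -1},
    {"slide": [-4, -19.6, -12.8], "rotation": [0.263, 0, 0], "fingers": -1},
  ],
)

```text
time: 14.85
position: [0.4364, -0.0116, 0.063]
orientation: [0.703, 0.058, 0.707, -0.058]
force: [0.0, 0.6, -1.7]
opening: 0.412
```

```bash
python3 - <<'E'
from h import *
plan((437.6,-12,43,-9.4))
E
```

```text
t 14.85 pos [436.4 -11.6  63. ] yaw -9.3 F [ 0.   0.6 -1.7] open 0.412
(437.6, -12, 43, -9.4) slide [ 2.   -0.02  0.14] rot [ 0.001 -0.006  0.   ]
```

Request:
arm_command(
  rows=[
    {"slide": [0.5, 0, 0.1], "rotation": [0, -0.004, 0], "fingers": -1},
    {"slide": [1.2, 0, 0.1], "rotation": [0, -0.004, 0], "fingers": -1},
    {"slide": [1.8, 0, 0.1], "rotation": [0, -0.004, 0], "fingers": -1},
    {"slide": [2, 0, 0.1], "rotation": [0, -0.004, 0], "fingers": -1},
    {"slide": [2, 0, 0.1], "rotation": [0, -0.004, 0], "fingers": -1},
    {"slide": [2, 0, 0.1], "rotation": [0, -0.004, 0], "fingers": -1},
  ],
)

```text
time: 15.6
position: [0.4374, -0.0118, 0.0431]
orientation: [0.704, 0.058, 0.705, -0.058]
force: [-0.2, -1.1, -3.2]
opening: 0.407
```

```bash
python3 - <<'E'
from h import *
plan((437.6,-12,210,-9.4),(505,-363,210,-5.5))
E
```

```text
t 15.6 pos [437.4 -11.8  43.1] yaw -9.3 F [-0.2 -1.1 -3.2] open 0.407
(437.6, -12, 210, -9.4) slide [-1.669e+01 -2.000e-02 -1.000e-02] rot [ 0.001 -0.002  0.   ]
(505, -363, 210, -5.5) slide [-16.7  -33.56  12.34] rot [-0.067 -0.002  0.   ]
```

Request:
arm_command(
  rows=[
    {"slide": [0.1, 0, 0], "rotation": [0, 0, 0], "fingers": -1},
    {"slide": [0.1, 0, 0], "rotation": [0, 0, 0], "fingers": 1},
    {"slide": [0.1, 0, 0], "rotation": [0, 0, 0], "fingers": 1},
    {"slide": [0.1, 0, 0], "rotation": [0, 0, 0], "fingers": 1},
    {"slide": [-4, 0, 0], "rotation": [0, 0, 0], "fingers": 1},
    {"slide": [-10, 0, 0], "rotation": [0, 0, 0], "fingers": 1},
    {"slide": [-16, 0, 0], "rotation": [0, 0, 0], "fingers": 1},
    {"slide": [-16.7, -6, 2], "rotation": [0, 0, 0], "fingers": 1},
    {"slide": [-16.7, -12, 4], "rotation": [0, 0, 0], "fingers": 1},
  ],
)

```text
time: 16.73
position: [0.4584, -0.1359, 0.2121]
orientation: [0.706, 0.056, 0.704, -0.057]
force: [1.1, -0.3, -0.1]
opening: 1.001
```

```bash
python3 - <<'E'
from h import *
s=snapshot("wrist"); W=cloud(s); cv2.imwrite("pics/w4.png",s["image"])
print(top(W,(.437,-.012),.078,tol=.005,r=.07))
plan((505,-363,210,-5.5))
E
```

```text
(array([438.2, -11.8,  67. ,  36.4,  -9.5]), np.int64(2797), array([435.9, -13. ,  78.7]))
t 16.77 pos [ 457.8 -142.9  210.1] yaw -9.6 F [-4.1 -3.3 -1.6] open 1.003
(505, -363, 210, -5.5) slide [  0.12 -20.91   8.32] rot [-0.071 -0.001  0.005]
```

View pics/w4.png

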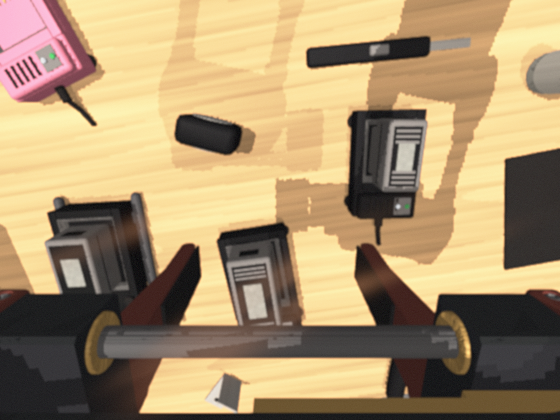

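The flat small pack is seated in the small charger at (390,155), with its top at 78.7 mm against 78 expected. On to the lamp.

Request:
arm_command(
  rows=[
    {"slide": [0, -5, 2], "rotation": [-0.02, 0, 0], "fingers": 1},
    {"slide": [0, -10.5, 4.2], "rotation": [-0.04, 0, 0], "fingers": 1},
    {"slide": [0, -16, 6.4], "rotation": [-0.07, 0, 0], "fingers": 1},
    {"slide": [0, -20.9, 8.3], "rotation": [-0.07, 0, 0], "fingers": 1},
    {"slide": [0, -20.9, 8.3], "rotation": [-0.07, 0, 0], "fingers": 1},
    {"slide": [0, -20.9, 8.3], "rotation": [-0.07, 0, 0], "fingers": 1},
  ],
)

```text
time: 17.52
position: [0.5048, -0.3623, 0.2108]
orientation: [0.706, 0.033, 0.707, -0.036]
force: [0.6, 0.4, 0.5]
opening: 1.003
```

```bash
python3 - <<'E'
from h import *
s=snapshot("wrist"); W=cloud(s)
print("Ls",top(W,(.505,-.363),.076,tol=.005,r=.07))
print("Ll",top(W,(.564,-.177),.084,tol=.005,r=.08))
plan((505,-363,46,-5.5))
E
```

```text
Ls (array([ 505.2, -362.6,   75.4,   46. ,   -5.5]), np.int64(3480), array([ 502.5, -362.3,   76.7]))
Ll (array([ 565. , -177.5,   98.2,   46.9,   -0.9]), np.int64(4411), array([ 560.3, -179.6,   84.9]))
t 17.57 pos [ 505.  -361.8  211.5] yaw -5.5 F [-0.1  0.5  0. ] open 1.0
(505, -363, 46, -5.5) slide [16.55 -0.04  0.02] rot [-0.001 -0.     0.005]
```

```bash
python3 - <<'E'
from h import *
for cam in("top","wrist"):
    W=cloud(snapshot(cam)).reshape(-1,3)
    for n,x,y,a in(("Ls",.505,-.3625,-5.5),("Ll",.565,-.1775,-.9)):
        c,s_=np.cos(np.radians(a)),np.sin(np.radians(a)); d=W[:,:2]-[x,y]
        u=d[:,0]*c+d[:,1]*s_; v=-d[:,0]*s_+d[:,1]*c
        for sg in(1,-1):
            print(cam,n,sg,[ (k,np.round(1000*np.nanpercentile(W[(abs(u)<.018)&(v*sg>k/1000)&(v*sg<(k+5)/1000)&(W[:,2]<.13),2],90))) for k in range(30,80,6)])
E
```

```text
top Ls 1 [(30, np.float64(41.0)), (36, np.float64(40.0)), (42, np.float64(16.0)), (48, np.float64(15.0)), (54, np.float64(5.0)), (60, np.float64(6.0)), (66, np.float64(3.0)), (72, np.float64(4.0)), (78, np.float64(3.0))]
top Ls -1 [(30, np.float64(42.0)), (36, np.float64(42.0)), (42, np.float64(37.0)), (48, np.float64(15.0)), (54, np.float64(3.0)), (60, np.float64(3.0)), (66, np.float64(3.0)), (72, np.float64(3.0)), (78, np.float64(3.0))]
top Ll 1 [(30, np.float64(35.0)), (36, np.float64(34.0)), (42, np.float64(5.0)), (48, np.float64(5.0)), (54, np.float64(4.0)), (60, np.float64(4.0)), (66, np.float64(4.0)), (72, np.float64(5.0)), (78, np.float64(2.0))]
top Ll -1 [(30, np.float64(34.0)), (36, np.float64(34.0)), (42, np.float64(nan)), (48, np.float64(3.0)), (54, np.float64(4.0)), (60, np.float64(4.0)), (66, np.float64(5.0)), (72, np.float64(4.0)), (78, np.float64(4.0))]
wrist Ls 1 [(30, np.float64(40.0)), (36, np.float64(40.0)), (42, np.float64(40.0)), (48, np.float64(14.0)), (54, np.float64(2.0)), (60, np.float64(1.0)), (66, np.float64(1.0)), (72, np.float64(2.0)), (78, np.float64(2.0))]
wrist Ls -1 [(30, np.float64(40.0)), (36, np.float64(40.0)), (42, np.float64(14.0)), (48, np.float64(13.0)), (54, np.float64(1.0)), (60, np.float64(1.0)), (66, np.float64(1.0)), (72, np.float64(1.0)), (78, np.float64(1.0))]
wrist Ll 1 [(30, np.float64(nan)), (36, np.float64(nan)), (42, np.float64(nan)), (48, np.float64(nan)), (54, np.float64(nan)), (60, np.float64(nan)), (66, np.float64(nan)), (72, np.float64(nan)), (78, np.float64(2.0))]
wrist Ll -1 [(30, np.float64(32.0)), (36, np.float64(32.0)), (42, np.float64(2.0)), (48, np.float64(1.0)), (54, np.float64(1.0)), (60, np.float64(2.0)), (66, np.float64(2.0)), (72, np.float64(2.0)), (78, np.float64(2.0))]
  return np.nanmean(a, axis, out=out, keepdims=keepdims)
```

Everything beside the pack is 42 mm high or less, so the fingers are clear. Descend and grip.

Request:
arm_command(
  rows=[
    {"slide": [5.5, -0.05, 0], "rotation": [0, 0, 0.005], "fingers": 1},
    {"slide": [10.5, -0.05, 0], "rotation": [0, 0, 0.005], "fingers": 1},
    {"slide": [14, -0.05, 0], "rotation": [0, 0, 0.005], "fingers": 1},
    {"slide": [16, -0.05, 0], "rotation": [0, 0, 0.005], "fingers": 1},
    {"slide": [16.5, -0.05, 0], "rotation": [0, 0, 0.005], "fingers": 1},
    {"slide": [16.5, -0.05, 0], "rotation": [0, 0, 0.005], "fingers": 1},
    {"slide": [16.5, -0.05, 0], "rotation": [0, 0, 0.005], "fingers": -1},
    {"slide": [16.5, -0.05, 0], "rotation": [0, 0, 0.005], "fingers": -1},
    {"slide": [16.5, -0.05, 0], "rotation": [0, 0, 0.005], "fingers": -1},
    {"slide": [16.5, -0.05, 0], "rotation": [0, 0, 0.005], "fingers": -1},
    {"slide": [16.5, -0.05, 0], "rotation": [0, 0, 0.005], "fingers": -1},
    {"slide": [16.5, -0.05, 0], "rotation": [0, 0, 0.005], "fingers": -1},
  ],
)

```text
time: 19.18
position: [0.505, -0.363, 0.0472]
orientation: [0.706, 0.034, 0.706, -0.034]
force: [-0.1, 0.6, 1.1]
opening: 0.518
```

```bash
python3 - <<'E'
from h import *
plan((505,-363,150,-5.5),(545,195,150,-5.5),(545,195,21,-5.5))
E
```

```text
t 19.18 pos [ 505.  -363.    47.2] yaw -5.5 F [-0.1  0.6  1.1] open 0.518
(505, -363, 150, -5.5) slide [-1.028e+01 -1.000e-02  0.000e+00] rot [0.    0.    0.001]
(545, 195, 150, -5.5) slide [-10.33  55.92  -1.36] rot [0.    0.    0.001]
(545, 195, 21, -5.5) slide [ 2.57 55.93 -1.37] rot [0.    0.    0.001]
```

Request:
arm_command(
  rows=[
    {"slide": [-5, 0, 0], "rotation": [0, 0, 0], "fingers": -1},
    {"slide": [-10.3, 0, 0], "rotation": [0, 0, 0], "fingers": -1},
    {"slide": [-10.3, 5.5, -0.1], "rotation": [0, 0, 0], "fingers": -1},
    {"slide": [-10.3, 11.5, -0.3], "rotation": [0, 0, 0], "fingers": -1},
    {"slide": [-10.3, 17.5, -0.4], "rotation": [0, 0, 0], "fingers": -1},
    {"slide": [-10.3, 23.5, -0.6], "rotation": [0, 0, 0], "fingers": -1},
    {"slide": [-10.3, 29.5, -0.7], "rotation": [0, 0, 0], "fingers": -1},
    {"slide": [-10.3, 35.5, -0.9], "rotation": [0, 0, 0], "fingers": -1},
    {"slide": [-10.3, 41.5, -1], "rotation": [0, 0, 0], "fingers": -1},
    {"slide": [-10.3, 47.5, -1.2], "rotation": [0, 0, 0], "fingers": -1},
    {"slide": [-10.3, 52.5, -1.3], "rotation": [0, 0, 0], "fingers": -1},
    {"slide": [-10.3, 55.9, -1.4], "rotation": [0, 0, 0], "fingers": -1},
  ],
)

```text
time: 20.68
position: [0.5439, 0.1972, 0.1486]
orientation: [0.706, 0.033, 0.707, -0.034]
force: [0.2, 0.2, -2.4]
opening: 0.52
```

```bash
python3 - <<'E'
from h import *
plan((545,195,21.5,-5.5))
E
```

```text
t 20.68 pos [543.9 197.2 148.6] yaw -5.4 F [ 0.2  0.2 -2.4] open 0.52
(545, 195, 21.5, -5.5) slide [12.71 -0.19  0.14] rot [ 0.002 -0.001  0.001]
```

Request:
arm_command(
  rows=[
    {"slide": [5, 0, 0], "rotation": [0, 0, 0], "fingers": -1},
    {"slide": [9.5, 0, 0], "rotation": [0, 0, 0], "fingers": -1},
    {"slide": [11.8, 0, 0], "rotation": [0, 0, 0], "fingers": -1},
    {"slide": [12.6, 0, 0], "rotation": [0, 0, 0], "fingers": -1},
    {"slide": [12.7, 0, 0], "rotation": [0, 0, 0], "fingers": -1},
    {"slide": [12.75, 0, 0], "rotation": [0, 0, 0], "fingers": -1},
    {"slide": [12.75, 0, 0], "rotation": [0, 0, 0], "fingers": 1},
    {"slide": [12.75, 0, 0], "rotation": [0, 0, 0], "fingers": 1},
    {"slide": [12.75, 0, 0], "rotation": [0, 0, 0], "fingers": 1},
    {"slide": [9, 0, 0], "rotation": [0, 0, 0], "fingers": 1},
    {"slide": [3, 0, 0], "rotation": [0, 0, 0], "fingers": 1},
    {"slide": [-5, 0, 0], "rotation": [0, 0, 0], "fingers": 1},
  ],
)

```text
time: 22.18
position: [0.5435, 0.1971, 0.1825]
orientation: [0.706, 0.033, 0.707, -0.034]
force: [0.9, 1.1, -0.0]
opening: 0.996
```

```bash
python3 - <<'E'
from h import *
W=cloud(snapshot("wrist")); print(top(W,(.544,.196),.05,tol=.006,r=.08))
plan((565,-177.5,200,-.9))
E
```

```text
(array([544.2, 197.5,  75.3,  46. ,  -5.4]), np.int64(3500), array([541.7, 197.7,  50.7]))
t 22.23 pos [546.2 197.9 193.7] yaw -5.4 F [-1.1 -0.1  6. ] open 1.002
(565, -177.5, 200, -0.9) slide [ -0.72 -37.2    5.41] rot [-0.078  0.012 -0.004]
```

Request:
arm_command(
  rows=[
    {"slide": [-0.7, -5.5, 0.8], "rotation": [-0.01, 0.01, 0], "fingers": 1},
    {"slide": [-0.7, -11.5, 1.7], "rotation": [-0.02, 0.01, 0], "fingers": 1},
    {"slide": [-0.7, -17.5, 2.5], "rotation": [-0.04, 0.01, 0], "fingers": 1},
    {"slide": [-0.7, -23.5, 3.4], "rotation": [-0.05, 0.01, 0], "fingers": 1},
    {"slide": [-0.7, -29.5, 4.3], "rotation": [-0.06, 0.01, 0], "fingers": 1},
    {"slide": [-0.7, -34.5, 5], "rotation": [-0.078, 0.01, 0], "fingers": 1},
    {"slide": [-0.7, -37.2, 5.4], "rotation": [-0.078, 0.01, 0], "fingers": 1},
    {"slide": [-0.7, -37.2, 5.4], "rotation": [-0.078, 0.01, 0], "fingers": 1},
    {"slide": [-0.7, -37.2, 5.4], "rotation": [-0.078, 0.01, 0], "fingers": 1},
  ],
)

```text
time: 23.35
position: [0.565, -0.1767, 0.1998]
orientation: [0.708, 0.007, 0.706, -0.004]
force: [0.3, 0.2, 0.7]
opening: 1.002
```

```bash
python3 - <<'E'
from h import *
W=cloud(snapshot("wrist")); print(top(W,(.565,-.1775),.084,tol=.006,r=.08))
plan((565,-177.5,48,-.9))
E
```

```text
(array([ 565.1, -177.1,   98.2,   46. ,   -1.2]), np.int64(5074), array([ 560.5, -177. ,   84.8]))
t 23.4 pos [ 565.1 -176.4  200. ] yaw -0.9 F [-0.2 -0.1  0.4] open 1.001
(565, -177.5, 48, -0.9) slide [15.2  -0.17 -0.04] rot [ 0.001  0.002 -0.004]
```

Request:
arm_command(
  rows=[
    {"slide": [5.5, -0.13, 0], "rotation": [0.003, 0.002, -0.004], "fingers": 1},
    {"slide": [10.5, -0.13, 0], "rotation": [0.003, 0.002, -0.004], "fingers": 1},
    {"slide": [13.5, -0.13, 0], "rotation": [0.003, 0.002, -0.004], "fingers": 1},
    {"slide": [15, -0.13, 0], "rotation": [0.003, 0.002, -0.004], "fingers": 1},
    {"slide": [15.2, -0.13, 0], "rotation": [0.003, 0.002, -0.004], "fingers": 1},
    {"slide": [15.2, -0.13, 0], "rotation": [0.003, 0.002, -0.004], "fingers": 1},
    {"slide": [15.2, -0.13, 0], "rotation": [0.003, 0.002, -0.004], "fingers": -1},
    {"slide": [15.2, -0.13, 0], "rotation": [0.003, 0.002, -0.004], "fingers": -1},
    {"slide": [15.2, -0.13, 0], "rotation": [0.003, 0.002, -0.004], "fingers": -1},
    {"slide": [15.2, -0.13, 0], "rotation": [0.003, 0.002, -0.004], "fingers": -1},
    {"slide": [15.2, -0.13, 0], "rotation": [0.003, 0.002, -0.004], "fingers": -1},
    {"slide": [15.2, -0.13, 0], "rotation": [0.003, 0.002, -0.004], "fingers": -1},
  ],
)

```text
time: 24.9
position: [0.5654, -0.1773, 0.048]
orientation: [0.707, 0.006, 0.707, -0.007]
force: [-0.1, -1.7, 0.8]
opening: 0.523
```

```bash
python3 - <<'E'
from h import *
plan((565,-177.5,160,-.9),(505,-363,160,-5.5),(505,-363,57,-5.5))
E
```

```text
t 24.9 pos [ 565.4 -177.3   48. ] yaw -1.0 F [-0.1 -1.7  0.8] open 0.523
(565, -177.5, 160, -0.9) slide [-11.2   -0.02  -0.04] rot [-0.002  0.     0.   ]
(505, -363, 160, -5.5) slide [-11.2  -18.68  -5.7 ] rot [0.078 0.    0.   ]
(505, -363, 57, -5.5) slide [ -0.9  -18.67  -5.7 ] rot [0.078 0.    0.   ]
```

Request:
arm_command(
  rows=[
    {"slide": [-5, 0, 0], "rotation": [0, 0, 0], "fingers": -1},
    {"slide": [-11, 0, 0], "rotation": [0, 0, 0], "fingers": -1},
    {"slide": [-11.2, -5, -1.5], "rotation": [0.02, 0, 0], "fingers": -1},
    {"slide": [-11.2, -10.5, -3.2], "rotation": [0.04, 0, 0], "fingers": -1},
    {"slide": [-11.2, -15.5, -4.7], "rotation": [0.06, 0, 0], "fingers": -1},
    {"slide": [-11.2, -18.7, -5.7], "rotation": [0.078, 0, 0], "fingers": -1},
    {"slide": [-11.2, -18.7, -5.7], "rotation": [0.078, 0, 0], "fingers": -1},
    {"slide": [-8, -18.7, -5.7], "rotation": [0.078, 0, 0], "fingers": -1},
    {"slide": [-4, -18.7, -5.7], "rotation": [0.078, 0, 0], "fingers": -1},
    {"slide": [-2.9, -18.7, -5.7], "rotation": [0.078, 0, 0], "fingers": -1},
    {"slide": [-2.9, -18.7, -5.7], "rotation": [0.078, 0, 0], "fingers": -1},
  ],
)

```text
time: 26.28
position: [0.5048, -0.3622, 0.076]
orientation: [0.706, 0.034, 0.707, -0.033]
force: [1.2, 0.1, -6.0]
opening: 0.526
```

```bash
python3 - <<'E'
from h import *
plan((505,-363,56,-5.5))
E
```

```text
t 26.27 pos [ 504.8 -362.2   76. ] yaw -5.5 F [ 1.2  0.1 -6. ] open 0.526
(505, -363, 56, -5.5) slide [ 2.   -0.08  0.03] rot [ 0.001 -0.002 -0.001]
```

Request:
arm_command(
  rows=[
    {"slide": [0.5, -0.07, 0], "rotation": [0, 0, 0], "fingers": -1},
    {"slide": [1.2, -0.07, 0], "rotation": [0, 0, 0], "fingers": -1},
    {"slide": [1.8, -0.07, 0], "rotation": [0, 0, 0], "fingers": -1},
    {"slide": [2.05, -0.07, 0], "rotation": [0, 0, 0], "fingers": -1},
    {"slide": [2.05, -0.07, 0], "rotation": [0, 0, 0], "fingers": -1},
    {"slide": [2.05, -0.07, 0], "rotation": [0, 0, 0], "fingers": -1},
  ],
)

```text
time: 27.02
position: [0.5047, -0.3629, 0.056]
orientation: [0.706, 0.034, 0.707, -0.033]
force: [-3.1, 1.0, -1.5]
opening: 0.518
```

```bash
python3 - <<'E'
from h import *
plan((505,-363,210,-5.5),(544.2,197.5,210,-5.4))
E
```

```text
t 27.02 pos [ 504.7 -362.9   56. ] yaw -5.5 F [-3.1  1.  -1.5] open 0.518
(505, -363, 210, -5.5) slide [-1.54e+01  1.00e-02  0.00e+00] rot [ 0.001 -0.002 -0.001]
(544.2, 197.5, 210, -5.4) slide [-15.33  56.18  -1.43] rot [-0.001 -0.002 -0.001]
```

Request:
arm_command(
  rows=[
    {"slide": [0.05, 0, 0], "rotation": [0, 0, 0], "fingers": 1},
    {"slide": [0.05, 0, 0], "rotation": [0, 0, 0], "fingers": 1},
    {"slide": [0.05, 0, 0], "rotation": [0, 0, 0], "fingers": 1},
    {"slide": [-3, 0, 0], "rotation": [0, 0, 0], "fingers": 1},
    {"slide": [-9, 0, 0], "rotation": [0, 0, 0], "fingers": 1},
    {"slide": [-15, 0, 0], "rotation": [0, 0, 0], "fingers": 1},
    {"slide": [-15.4, 0, 0], "rotation": [0, 0, 0], "fingers": 1},
  ],
)

```text
time: 27.9
position: [0.5066, -0.3644, 0.2175]
orientation: [0.709, 0.032, 0.703, -0.036]
force: [0.8, -0.0, 0.3]
opening: 0.997
```

```bash
python3 - <<'E'
from h import *
s=snapshot("wrist");W=cloud(s); cv2.imwrite("pics/w5.png",s["image"])
r=top(W,(.505,-.363),.092,tol=.008,r=.08); print(r[0],r[2]); 
m=(np.hypot(W[...,0]-.505,W[...,1]+.363)<.055)&(abs(W[...,2]-.092)<.01); P=W[m]
print("plane",np.linalg.lstsq(np.c_[P[:,:2]-P[:,:2].mean(0),np.ones(len(P))],P[:,2],rcond=None)[0])
plan((544.2,197.5,210,-5.4))
E
```

```text
[ 503.9 -362.3   97.2   46.    -5.5] [ 499.5 -362.1   92.8]
plane [ 0.0090373  -0.00019858  0.09258033]
t 27.95 pos [ 506.  -363.9  214.4] yaw -5.5 F [-0.5 -0.1 -0.4] open 0.999
(544.2, 197.5, 210, -5.4) slide [ 0.26 56.25 -1.54] rot [-0.001  0.005  0.003]
```

View pics/w5.png

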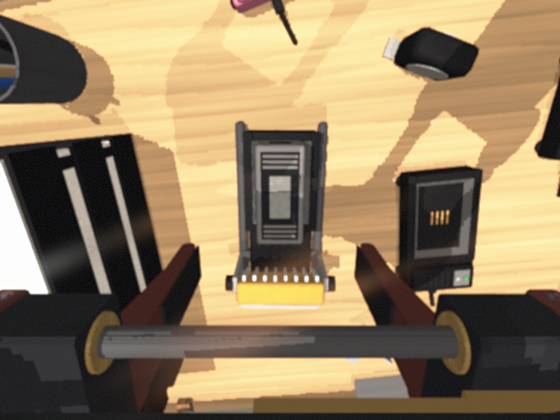

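The large charged pack is seated in the lamp at (280,195): top at 92.6 mm against 92 expected, and level. Back to the mat.

Request:
arm_command(
  rows=[
    {"slide": [0, 5.5, -0.1], "rotation": [0, 0, 0], "fingers": 1},
    {"slide": [0, 11.5, -0.3], "rotation": [0, 0, 0], "fingers": 1},
    {"slide": [0, 17.5, -0.5], "rotation": [0, 0, 0], "fingers": 1},
    {"slide": [0, 23.5, -0.6], "rotation": [0, 0, 0], "fingers": 1},
    {"slide": [0, 29.5, -0.8], "rotation": [0, 0, 0], "fingers": 1},
    {"slide": [0, 35.5, -1], "rotation": [0, 0, 0], "fingers": 1},
    {"slide": [0, 41.5, -1.1], "rotation": [0, 0, 0], "fingers": 1},
    {"slide": [0, 47.5, -1.3], "rotation": [0, 0, 0], "fingers": 1},
    {"slide": [0, 52.5, -1.4], "rotation": [0, 0, 0], "fingers": 1},
    {"slide": [0, 56.2, -1.5], "rotation": [0, 0.005, 0.003], "fingers": 1},
    {"slide": [0, 56.2, -1.5], "rotation": [0, 0.005, 0.003], "fingers": 1},
    {"slide": [0, 56.2, -1.5], "rotation": [0, 0.005, 0.003], "fingers": 1},
  ],
)

```text
time: 29.45
position: [0.5442, 0.1962, 0.211]
orientation: [0.705, 0.033, 0.707, -0.034]
force: [0.3, 0.7, -0.1]
opening: 1.001
```

```bash
python3 - <<'E'
from h import *
plan((544.2,197.5,21.5,-5.4))
E
```

```text
t 29.45 pos [544.2 196.2 211. ] yaw -5.5 F [ 0.3  0.7 -0.1] open 1.001
(544.2, 197.5, 21.5, -5.4) slide [18.95  0.16  0.04] rot [-0.001 -0.003  0.001]
```

Request:
arm_command(
  rows=[
    {"slide": [6, 0.1, 0], "rotation": [0, -0.003, 0], "fingers": 1},
    {"slide": [12, 0.1, 0], "rotation": [0, -0.003, 0], "fingers": 1},
    {"slide": [16.5, 0.1, 0], "rotation": [0, -0.003, 0], "fingers": 1},
    {"slide": [18.5, 0.1, 0], "rotation": [0, -0.003, 0], "fingers": 1},
    {"slide": [18.9, 0.1, 0], "rotation": [0, -0.003, 0], "fingers": 1},
    {"slide": [18.9, 0.1, 0], "rotation": [0, -0.003, 0], "fingers": 1},
    {"slide": [18.9, 0.1, 0], "rotation": [0, -0.003, 0], "fingers": -1},
    {"slide": [18.9, 0.1, 0], "rotation": [0, -0.003, 0], "fingers": -1},
    {"slide": [18.9, 0.1, 0], "rotation": [0, -0.003, 0], "fingers": -1},
    {"slide": [18.9, 0.1, 0], "rotation": [0, -0.003, 0], "fingers": -1},
    {"slide": [18.9, 0.1, 0], "rotation": [0, -0.003, 0], "fingers": -1},
    {"slide": [18.9, 0.1, 0], "rotation": [0, -0.003, 0], "fingers": -1},
  ],
)

```text
time: 30.95
position: [0.5438, 0.1971, 0.0221]
orientation: [0.706, 0.033, 0.706, -0.034]
force: [0.1, -0.3, 0.2]
opening: 0.523
```

```bash
python3 - <<'E'
from h import *
plan((544.2,197.5,140,-5.4),(565.2,-177.3,140,-1),(565.2,-177.3,40,-1))
E
```

```text
t 30.95 pos [543.8 197.1  22.1] yaw -5.5 F [ 0.1 -0.3  0.2] open 0.523
(544.2, 197.5, 140, -5.4) slide [-11.79   0.03   0.04] rot [-0.001  0.     0.001]
(565.2, -177.3, 140, -1) slide [-11.74 -37.08   5.7 ] rot [-0.078  0.     0.001]
(565.2, -177.3, 40, -1) slide [ -1.74 -37.07   5.69] rot [-0.078  0.     0.001]
```

Request:
arm_command(
  rows=[
    {"slide": [-5, 0, 0], "rotation": [0, 0, 0], "fingers": -1},
    {"slide": [-11, 0, 0], "rotation": [0, 0, 0], "fingers": -1},
    {"slide": [-11.7, -5.5, 0.8], "rotation": [-0.01, 0, 0], "fingers": -1},
    {"slide": [-11.7, -11.5, 1.8], "rotation": [-0.02, 0, 0], "fingers": -1},
    {"slide": [-11.7, -17.5, 2.7], "rotation": [-0.04, 0, 0], "fingers": -1},
    {"slide": [-11.7, -23.5, 3.6], "rotation": [-0.05, 0, 0], "fingers": -1},
    {"slide": [-11.7, -29.5, 4.5], "rotation": [-0.06, 0, 0], "fingers": -1},
    {"slide": [-11.7, -34, 5.2], "rotation": [-0.078, 0, 0], "fingers": -1},
    {"slide": [-11.7, -37.1, 5.7], "rotation": [-0.078, 0, 0], "fingers": -1},
    {"slide": [-11.7, -37.1, 5.7], "rotation": [-0.078, 0, 0], "fingers": -1},
    {"slide": [-7, -37.1, 5.7], "rotation": [-0.078, 0, 0], "fingers": -1},
    {"slide": [-4, -37.1, 5.7], "rotation": [-0.078, 0, 0], "fingers": -1},
  ],
)

```text
time: 32.45
position: [0.5642, -0.1762, 0.0599]
orientation: [0.706, 0.006, 0.708, -0.006]
force: [-0.0, 0.3, -3.0]
opening: 0.525
```

```bash
python3 - <<'E'
from h import *
plan((565.2,-177.3,40,-1))
E
```

```text
t 32.45 pos [ 564.2 -176.2   59.9] yaw -1.0 F [-0.   0.3 -3. ] open 0.525
(565.2, -177.3, 40, -1) slide [ 1.99 -0.1   0.1 ] rot [ 0.001 -0.002 -0.   ]
```

Request:
arm_command(
  rows=[
    {"slide": [0.5, -0.1, 0.1], "rotation": [0, 0, 0], "fingers": -1},
    {"slide": [1.2, -0.1, 0.1], "rotation": [0, 0, 0], "fingers": -1},
    {"slide": [1.8, -0.1, 0.1], "rotation": [0, 0, 0], "fingers": -1},
    {"slide": [2.05, -0.1, 0.1], "rotation": [0, 0, 0], "fingers": -1},
    {"slide": [2.05, -0.1, 0.1], "rotation": [0, 0, 0], "fingers": -1},
    {"slide": [2.05, -0.1, 0.1], "rotation": [0, 0, 0], "fingers": -1},
  ],
)

```text
time: 33.2
position: [0.5656, -0.1774, 0.0401]
orientation: [0.707, 0.006, 0.708, -0.006]
force: [-0.5, 0.5, -0.9]
opening: 0.522
```

```bash
python3 - <<'E'
from h import *
plan((565,-177,200,-1))
E
```

```text
t 33.2 pos [ 565.6 -177.4   40.1] yaw -1.0 F [-0.5  0.5 -0.9] open 0.522
(565, -177, 200, -1) slide [-15.99   0.04  -0.08] rot [ 0.001 -0.001  0.   ]
```

Seated height reached, with the load off the wrist. Release, rise and check everything.

Request:
arm_command(
  rows=[
    {"slide": [0, 0, 0], "rotation": [0, 0, 0], "fingers": 1},
    {"slide": [0, 0, 0], "rotation": [0, 0, 0], "fingers": 1},
    {"slide": [0, 0, 0], "rotation": [0, 0, 0], "fingers": 1},
    {"slide": [-3, 0, 0], "rotation": [0, 0, 0], "fingers": 1},
    {"slide": [-9, 0, 0], "rotation": [0, 0, 0], "fingers": 1},
    {"slide": [-15, 0, 0], "rotation": [0, 0, 0], "fingers": 1},
    {"slide": [-18, 0, 0], "rotation": [0, 0, 0], "fingers": 1},
    {"slide": [-18, 0, 0], "rotation": [0, 0, 0], "fingers": 1},
    {"slide": [-18, 0, 0], "rotation": [0, 0, 0], "fingers": 1},
  ],
)

```text
time: 34.33
position: [0.5655, -0.1773, 0.2184]
orientation: [0.706, 0.006, 0.708, -0.006]
force: [-0.5, 0.0, -0.1]
opening: 1.0
```

```bash
python3 - <<'E'
from h import *
W=cloud(snapshot("wrist")); print("wrist Ls",top(W,(.565,-.177),.068,tol=.008,r=.07))
for cam in("scene","top"):
    s=snapshot(cam); W=cloud(s); cv2.imwrite(f"pics/{cam}1.png",s["image"])
    for n,p,z in(("Ls",(.565,-.177),.068),("Ll",(.505,-.363),.092),("Ss",(.456,.378),.068),("Sl",(.438,-.012),.078),("glue",(.386,.168),.103)):
        print(cam,n,z,top(W,p,z,tol=.008,r=.07))
plan()
E
```

```text
wrist Ls (array([ 566.1, -176.9,   75.6,   46. ,   -1.1]), np.int64(3183), array([ 563.5, -176.9,   68.7]))
scene Ls 0.068 (array([ 567.6, -177. ,   76. ,   47.9,   -1.9]), np.int64(792), array([ 569.9, -179.8,   67.9]))
scene Ll 0.092 (array([ 505.8, -362.6,   98.4,   46.2,   -5.8]), np.int64(1440), array([ 509.3, -364.6,   92. ]))
scene Ss 0.068 (array([457.7, 377.1,  50. ,  40.5,   4.2]), np.int64(154), array([458.9, 372.3,  67.6]))
scene Sl 0.078 (array([446.9,  -6.8,  32.7,   6.5,   5.8]), np.int64(26), array([446.3,  -6.8,  79. ]))
scene glue 0.103 None
top Ls 0.068 (array([ 562.6, -178.3,   75.9,   45.8,    1.2]), np.int64(428), array([ 561.4, -178.8,   68.5]))
top Ll 0.092 (array([ 502.4, -363.5,   99.3,   47.5,   -5.7]), np.int64(620), array([ 501.2, -362.4,   92.6]))
top Ss 0.068 (array([453.5, 376.3,  50.2,  37. ,   5.5]), np.int64(232), array([452.5, 375.4,  68.5]))
top Sl 0.078 (array([436.1, -13.2,  68.7,  35.5,  -9.2]), np.int64(319), array([435.5, -12.7,  78.5]))
top glue 0.103 (array([384.8, 167.8,  18.8,  18.8,  -1. ]), np.int64(47), array([383.5, 168.8, 105. ]))
t 34.48 pos [ 565.1 -177.2  217.7] yaw -1.0 F [ 0.9 -0.7 -1. ] open 1.0
```

View pics/scene1.png

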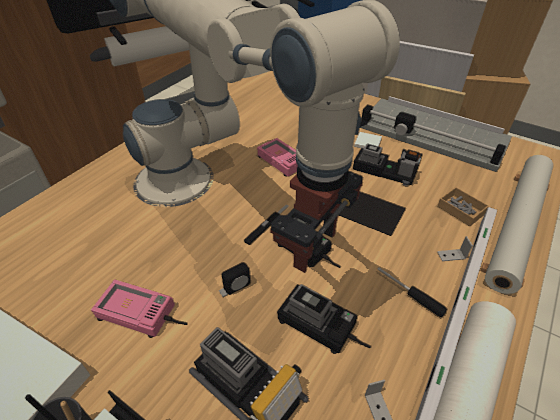

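The scene view shows the lamp with the tall pack at (225,355), the large charger with the plain block at (312,300) and the laser level with the small pack at (372,150). The mat is empty. All four top heights match, and the top camera puts the glue bottle at its start position and full height. Handing in.

```bash
python3 -c "
from plant import close_job
print(close_job())"
```

```text
the job is handed in; nothing more can be done
None
```

All four packs are swapped and the job is handed in. The charged large pack is in the lamp and the charged small one in the laser level. The flat packs are in the chargers of their size, and the mat was used only for parking.

**Seating:** the last top-camera check put each pack's top within 0.6 mm of its fully seated height:

| Pack | Now in | Top measured (mm) | Top when seated (mm) |
|---|---|---|---|
| Charged large | lamp | 92.6 | 92 |
| Charged small | laser level | 68.5 | 68 |
| Flat large | large charger | 68.5 | 68 |
| Flat small | small charger | 78.5 | 78 |

**Glue bottle:** it still stands where it started, with its top at 105 mm in the top view. The pink chargers were left alone.

**Gaps and disagreements:** in the last scene view the arm hid the glue bottle and most of the small charger, so those two rest on the top camera. The small charger also showed as seated in an earlier wrist view. The scene and top cameras differ by 3–5 mm in x, which is a calibration offset; the wrist readings agreed with the positions I used. The job took about 35 s of the 144 s allowed, and the highest force I read between moves was about 6 N.

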